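# Rock a scanner battery pack into its counter-top charger

## Robot

A 7-joint arm with a two-finger parallel gripper is mounted at the origin on the work surface. World frame = base frame: x ahead of the robot, y to its left, z up, the work surface at z = 0. Lengths are in m, angles in rad, forces in N, time in s.
With the tool pointing down it reaches from about 0.4 to 0.85 m from the base axis. Payload 10.4 kg.
Tool frame: the origin (TCP) lies at the very end of the fingers, on their centre line; the grasp point (between the pads) lies 19 mm behind it; z points along the fingers, y is the line along which they close (so a half turn about z gives the same grasp; the last joint's range is limited). The gripper opens to 87 mm and grips with 3 to 60 N. Pads are 19 mm wide; open, the fingers measure 117 mm over their backs; the gripper's body (75 mm by 190 mm) begins 51 mm behind the grasp point.
Start: joints at [1.089, 0.332, -0.065, 1.46, 0.022, 1.35, -0.088], TCP at [0.277, -0.56, 0.223] pointing down, gripper open.
Joint ranges: [-2.6, 2.6], [-0.5, 2.12], [-1.47, 1.34], [0.16, 2.42], [-1.27, 4.41], [0.06, 2.06], [-2.6, 2.6]. Speed limits (rad/s): [2.22, 2.22, 2.79, 2.79, 3.14, 3.14, 3.14].

## Interface

Orientations are given as [roll, pitch, yaw] about the fixed x, y, z axes, in that order (R = Rz(yaw) Ry(pitch) Rx(roll)).
In Python, from bench import state, optics, order gives the robot as it stands.
- The arm moves only by the tool apply_moves, never from a script. Its argument "series" is a list of rows, each a list of 7 numbers: the opening, from 0 (shut) to 1 (fully open), then the shift along the tool's x, y, z in m, then the turn, a rotation vector about the tool's x, y, z in degrees. A call has 1 to 20 rows; each row shifts and turns the commanded pose from where the row before left it, along the tool's axes as they then stand; what a row does not reach is not made up. A row lasts 1/10 s, in which the tool goes at most 50 mm and 8.59 degrees, less where a joint would pass 70% of its speed; a pose out of reach is approached as far as the arm can. A call is refused whole if a number of a shift passes 0.05 or a number of a turn 8.59, either way. A call with a gripper value outside its range is refused whole. The fingers move at their own pace and stop on an object; the grip force is fixed at half the most. Time passes only in rows, so rows that do not move let the fingers close. It gives the time, the measured TCP pose, the force, the opening and the grip force at its end, in the units of the state.
- state(): the state, without advancing time (a new reading comes with each control period).
- optics.grab_frame(name): name is "scene" or "top"; returns a dict with "image" (420x560x3 uint8, red, green, blue), "camera_matrix" (3x3 intrinsics, pixels), "cam_to_world" (4x4, takes a point from camera to world coordinates). Camera axes: x right, y down, z forward; pixel columns grow to the right and rows downward; lengths in m; the calibration is good to about 2 mm. A picture is of the moment at which its call begins. There is no depth.
- order.sign_off(): hands the job in; it is judged then, once.
The state is a dict: "clock": time; "joints": joint angles; "joint_vel": joint speeds; "tau": joint torques, N m; "tool_pos": TCP position; "orientation": TCP orientation; "contact_force": force on the tool from outside, world axes, zero at the start; "moment": the same for the moment, N m; "grip_width": finger opening in m; "grasp_force": force on a finger pad.
Only numpy, scipy, OpenCV 4.12 (cv2) and the standard library are available. Lean on these libraries where they do the work, as an engineer would, in place of code of your own. Each camera call takes 0.05 s, during which the arm holds its last target. There are 200 camera calls.

## Task

Put the loose battery pack of the handheld stock scanner into the charger on the shop counter: feed its tongue in first under the metal lip with the tail raised, then rock it down until it lies fully home and flat in the pocket, and let go. Work gently, feeling for the end of the pocket rather than forcing the pack, and leave the other things on the counter where they are.

Things in the scene. Friction and masses are not known exactly. Their poses are not given: they have to be found in the camera images.
- pack: Grey battery pack with a pale label on top, loose on the counter, upright: 80 mm long (x), 40 wide (y), 34 high (z), 0.13 to 0.25 kg. Origin: centre of the underside of the 80 x 40 outline. Main block x -30 to +40 mm; the tongue sticks out low at the -x end. Take it by its 40 mm width, high up: only the top 23 mm stand clear once seated.
- tongue (a point): Middle of the lower edge of the tongue's tip, at (-40, 0, 0) mm in the pack's frame. The tongue is 40 mm wide, 10 mm long (pack x -40 to -30) and 6 mm thick (pack z 0 to 6).
- charger: White flat charger fixed to the counter, 186 x 88 mm, 21 mm high (x -74 to +112, y -44 to +44 mm), with a black pocket insert and a dark display at its +x end. Origin on the counter below bay, z up. Its -x end faces the robot within 20 degrees. The pack goes in with the tongue to the charger's -x, axes parallel. Pack and charger must never press each other with 15 N or more.
- bay (a point): Nominal centre of the pocket's floor, 12 mm above the counter, axes as the charger's. Pocket 81.6 mm long (x), 42.5 wide (y), 11 deep; 3 mm 45 degree lead-ins on the long sides, none at the ends. The insert is clamped in slots, up to 15 mm off this point either way along x: not measured, to be felt for with the tongue; it stays put under load. Seated, the pack's origin is on the floor.
- lip (a point): Nominal middle of the lip's lower free edge, 36.8 mm to -x of bay and 8 mm above the pocket floor; off along x by the same unmeasured amount. The steel lip overhangs the front (-x) end by 4 mm, is 3 mm thick, top flush with the deck. The pack cannot go down flat past it: the tongue slides under it with the tail raised 14 to 18 degrees (not over 20) until it meets the front wall.
- tape: Bystander: clear tape roll lying flat, 90 mm across, 24 high. Origin: centre of its underside.
- paint_jar: Bystander: yellow craft paint jar, 52 mm across, 60 high. Origin: centre of its underside.
- scanner: Bystander: black handheld scanner lying flat, about 160 x 74 x 34 mm. Origin: centre of its underside.
- eraser_box: Bystander: cardboard box, 75 x 110 x 28 mm. Origin: centre of its underside.

How it is judged:
By the outcome, as a careful person would: the job done as asked, in the order asked, and still so for the second after the job is handed in, with the robot touching nothing.
It also fails if it takes over 51 s, if anything falls off the work surface, if the arm or the gripper's body presses on something with over 40 N, if the wrist force passes 120 N, or if a joint passes its speed limit or range.

## Working session

There is one attempt and no reset: what is moved stays moved. The work goes in short steps, Python scripts to look and compute and a tool call to move; the robot and the scene stay as the last step left them, time stands still between calls to the robot, and variables do not carry over. Pictures are saved under pics/ and viewed, at most 10 in all, crops included, and the job is handed in when it is done.

Besides the shell and the picture viewer there is one more tool, called after ">>>" as name(argument=value, ...) on one line, values as JSON. apply_moves: Moves the arm, as the interface text tells. Its arguments: {"type":"object","properties":{"series":{"type":"array"}},"required":["series"]}

```bash
mkdir -p pics; ls
python3 - <<'E'
from bench import state, optics
import cv2,numpy as np
s=state(); print(s)
for n in("scene","top"):
    f=optics.grab_frame(n); cv2.imwrite(f"pics/{n}0.png",f["image"][:,:,::-1]); print(n,f["camera_matrix"].tolist(),np.round(f["cam_to_world"],4).tolist())
E
```

```text
pics
{'clock': 0.0, 'joints': array([ 1.08941124,  0.33285931, -0.06470077,  1.46093431,  0.02159477,
        1.34989768, -0.08851479]), 'joint_vel': array([-8.80239087e-04, -8.49771206e-05, -5.78233155e-04, -3.05083952e-04,
       -1.03489895e-03,  2.04173146e-04,  9.47408079e-04]), 'tau': array([-6.39608788e-04, -6.23268127e+01,  2.39489641e-02, -3.89895058e+01,
       -6.15453394e-02,  3.98133975e-02,  1.74080110e-04]), 'tool_pos': array([ 0.27661367, -0.56002664,  0.22176513]), 'orientation': array([-3.14019056e+00,  5.98880777e-05,  4.58790752e-01]), 'contact_force': array([-0.23428529,  0.33788175,  0.98091278]), 'moment': array([0.01608553, 0.0211757 , 0.04036773]), 'grasp_force': 0.0, 'grip_width': 0.08693967761040242}
scene [[424.1445099328976, 0.0, 275.49124632995597], [0.0, 424.1445099328976, 204.94057725754948], [0.0, 0.0, 1.0]] [[0.0849, 0.8202, -0.5657, 1.2561], [0.9963, -0.0638, 0.057, -0.075], [0.0106, -0.5685, -0.8226, 0.9918], [0.0, 0.0, 0.0, 1.0]]
top [[378.87698316506743, 0.0, 282.3009950100942], [0.0, 378.87698316506743, 210.64980608287706], [0.0, 0.0, 1.0]] [[-0.0182, -0.995, 0.0981, 0.5187], [-0.9998, 0.0187, 0.0042, -0.0205], [-0.006, -0.098, -0.9952, 1.0001], [0.0, 0.0, 0.0, 1.0]]
```

View pics/top0.png

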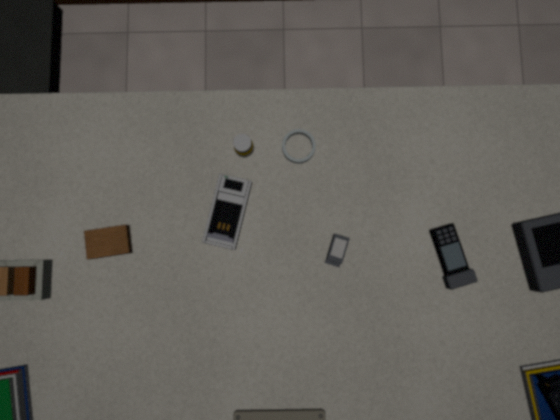

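View pics/scene0.png

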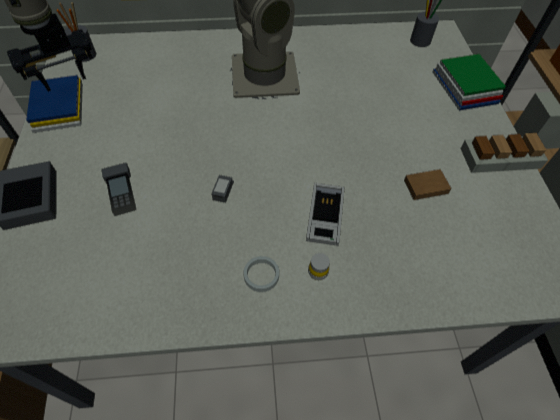

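The top view shows the charger near (228,212), with its display end away from the robot, and the pack near (337,250). The scene view shows the pack at (222,188) and the charger at (326,213). I'll enlarge both.

Run:
```python
import cv2,numpy as np
for n,(x0,y0,x1,y1) in dict(top=(195,170,355,275),scene=(205,165,355,255)).items():
    c=cv2.imread(f"pics/{n}0.png")[y0:y1,x0:x1]
    c=cv2.resize(c,None,fx=5,fy=5,interpolation=cv2.INTER_CUBIC); c=np.clip(c*1.4,0,255).astype(np.uint8)
    for u in range(x0,x1,10): cv2.line(c,((u-x0)*5,0),((u-x0)*5,6 if u%50 else 14),(0,0,255),1)
    for v in range(y0,y1,10): cv2.line(c,(0,(v-y0)*5),(6 if v%50 else 14,(v-y0)*5),(0,0,255),1)
    cv2.imwrite(f"pics/{n}0c.png",c)
```

```text
(no output)
```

View pics/top0c.png

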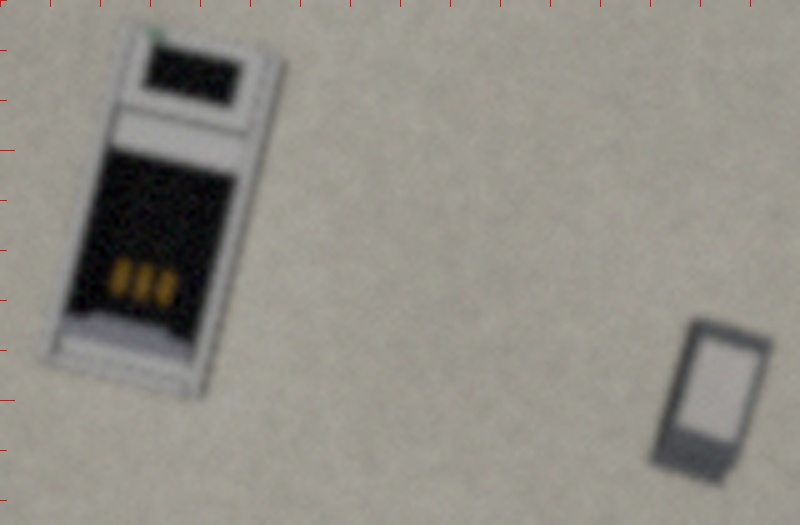

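View pics/scene0c.png

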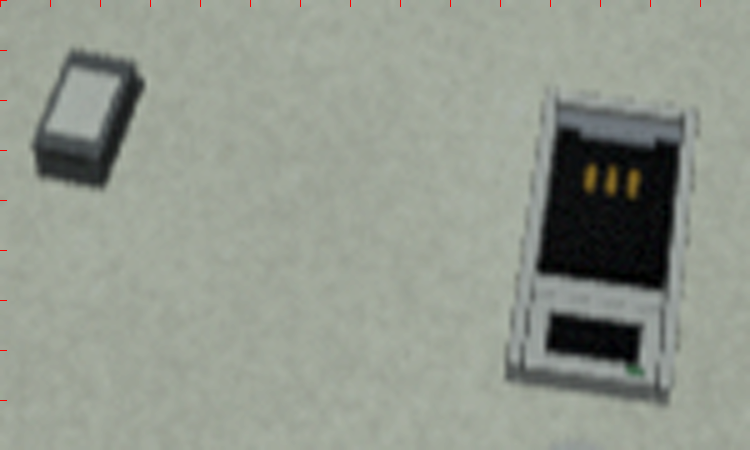

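```bash
cat > h.py <<'E'
import numpy as np,cv2
from scipy.optimize import minimize,least_squares
K={"scene":np.array([[424.1445,0,275.4912],[0,424.1445,204.9406],[0,0,1]]),"top":np.array([[378.877,0,282.301],[0,378.877,210.6498],[0,0,1]])}
T={"scene":np.array([[0.0849,0.8202,-0.5657,1.2561],[0.9963,-0.0638,0.057,-0.075],[0.0106,-0.5685,-0.8226,0.9918],[0,0,0,1]]),
"top":np.array([[-0.0182,-0.995,0.0981,0.5187],[-0.9998,0.0187,0.0042,-0.0205],[-0.006,-0.098,-0.9952,1.0001],[0,0,0,1]])}
O={"top":(195,170),"scene":(205,165)}
def proj(n,P):
    q=(np.asarray(P)-T[n][:3,3])@T[n][:3,:3]@K[n].T
    return q[:,:2]/q[:,2:]
def unproj(n,uv,z):
    d=T[n][:3,:3]@np.linalg.inv(K[n])@np.array([*uv,1]); return T[n][:3,3]+d*(z-T[n][2,3])/d[2]
def c2p(n,c): return (np.asarray(c,float)+.5)/5-.5+O[n]
def world(p,P):
    c,s=np.cos(p[2]),np.sin(p[2]); P=np.asarray(P,float)
    return np.c_[p[0]+c*P[:,0]-s*P[:,1],p[1]+s*P[:,0]+c*P[:,1],P[:,2]]
def box(x0,x1,y0,y1,z0,z1): return np.array([[x,y,z] for x in(x0,x1) for y in(y0,y1) for z in(z0,z1)])/1000
PB=[box(-30,40,-20,20,0,34),box(-40,-30,-20,20,0,6)]
E
python3 - <<'E'
from h import *
S=8
R={"top":(320,228,356,272),"scene":(205,168,242,208)}
M={}
for n,(x0,y0,x1,y1) in R.items():
    im=cv2.imread(f"pics/{n}0.png"); g=cv2.resize(cv2.cvtColor(im,6)[y0:y1,x0:x1],None,fx=S,fy=S,interpolation=cv2.INTER_CUBIC)
    bg=np.median(np.r_[g[:20].ravel(),g[-20:].ravel()]); b=(g<(bg*.5+60*.5)).astype(np.uint8)
    cs=cv2.findContours(b,0,1)[0]; m=np.zeros_like(b); cv2.drawContours(m,[max(cs,key=cv2.contourArea)],-1,1,-1); M[n]=m; print(n,bg,m.sum()/64)
def sil(n,p):
    m=np.zeros_like(M[n])
    for B in PB:
        q=((proj(n,world(p,B))-R[n][:2]+.5)*S-.5); cv2.fillConvexPoly(m,cv2.convexHull(np.round(q*16).astype(np.int32)),1,shift=4)
    return m
def cost(p,ns=("top","scene")): return sum(1-(sil(n,p)&M[n]).sum()/(sil(n,p)|M[n]).sum() for n in ns)
c=unproj("top",(337,250),.02); print(c)
for y0 in(-.27,-.27+np.pi):
  for ns in (("top",),("top","scene")):
    r=min((minimize(cost,[c[0],c[1],y0],args=(ns,),method="Nelder-Mead",options=dict(initial_simplex=np.array([[c[0]+a,c[1]+b,y0+d] for a,b,d in((0,0,0),(k,0,0),(0,k,0),(0,0,.2))]))) for k in(.006,-.006)),key=lambda r:r.fun)
    print(ns,r.x.round(4),round(r.fun,4),cost(r.x))
# charger
tc=dict(zip("abcd",[(-74,44),(-74,-44),(112,-44),(112,44)]))
C=np.array([[-74,44,21],[-74,-44,21],[112,-44,21],[112,44,21]])/1000
ob={"top":c2p("top",[(45,358),(203,397),(285,60),(125,25)]),"scene":c2p("scene",[(692,112),(548,92),(508,360),(668,385)])}
for ns in(("top",),("scene",),("top","scene")):
    r=least_squares(lambda p:np.concatenate([(proj(n,world(p,C))-ob[n]).ravel() for n in ns]),[.5,.1,-.25]); print(ns,r.x.round(4),r.fun.round(1))
p=r.x
for nm,n,cr,z in[("pocket end","top",(174,163),.023),("lip free edge","top",(131,335),.0215),("lip outer","top",(120,362),.023),("pocket end s","scene",(602,282),.023),("front s","scene",(620,112),.023)]:
    w=unproj(n,c2p(n,cr),z); d=w[:2]-p[:2]; print(nm,(1000*np.array([np.cos(p[2])*d[0]+np.sin(p[2])*d[1],-np.sin(p[2])*d[0]+np.cos(p[2])*d[1]])).round(1))
E
```

```text
top 109.0 537.640625
scene 116.0 436.046875
[ 0.51103609 -0.15510958  0.02      ]
('top',) [ 0.5108 -0.1539 -0.3217] 0.0223 0.05820644457687052
('top', 'scene') [ 0.5109 -0.154  -0.3208] 0.055 0.054986916609929826
('top',) [ 0.512  -0.1543  2.8182] 0.0436 0.1720603307117955
('top', 'scene') [ 0.5122 -0.1544  2.8139] 0.1709 0.1709490450845652
('top',) [ 0.5978  0.1304 -0.242 ] [-1.1  1.3  0.4  1.1  0.6 -1.1  0.  -1.4]
('scene',) [ 0.6001  0.1329 -0.2501] [ 0.9 -0.5 -0.7 -0.7 -0.7  0.5  0.5  0.5]
('top', 'scene') [ 0.5988  0.1316 -0.2451] [-1.6  0.9 -0.1  0.8  0.3 -1.4 -0.3 -1.8  0.3 -1.  -1.3 -1.  -1.1  0.2
  0.2  0. ]
pocket end [42.3 -0.7]
lip free edge [-49.4  -0.1]
lip outer [-64.1   1.8]
pocket end s [55.   3.2]
front s [-61.9   2.6]
```

Run:
```python
from h import *
p=[.5988,.1316,-.2451]; s=3.7
out=[]
for n in("top","scene"):
    im=cv2.imread(f"pics/{n}0.png")
    q=np.array([[-85,50],[120,50],[120,-50],[-85,-50]],float)
    d=np.float32([[0,0],[205*s,0],[205*s,80*s*1.25],[0,100*s]])*np.float32([1,.78])
    H=cv2.getPerspectiveTransform(np.float32(proj(n,world(p,np.c_[q,np.full(4,22)]/1000))),d)
    w=cv2.warpPerspective(im,H,(int(205*s),int(78*s)),flags=cv2.INTER_CUBIC)
    w=(255*(w/255.)**.55).astype(np.uint8)
    for x in range(-80,121,10): cv2.line(w,(int((x+85)*s),0),(int((x+85)*s),14 if x%50==0 else 7),(0,0,255),1)
    for y in range(-50,51,10): cv2.line(w,(0,int((50-y)*s*.78)),(7,int((50-y)*s*.78)),(0,0,255),1)
    out.append(w)
cv2.imwrite("pics/rect.png",np.vstack(out))
```

```text
(no output)
```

View pics/rect.png

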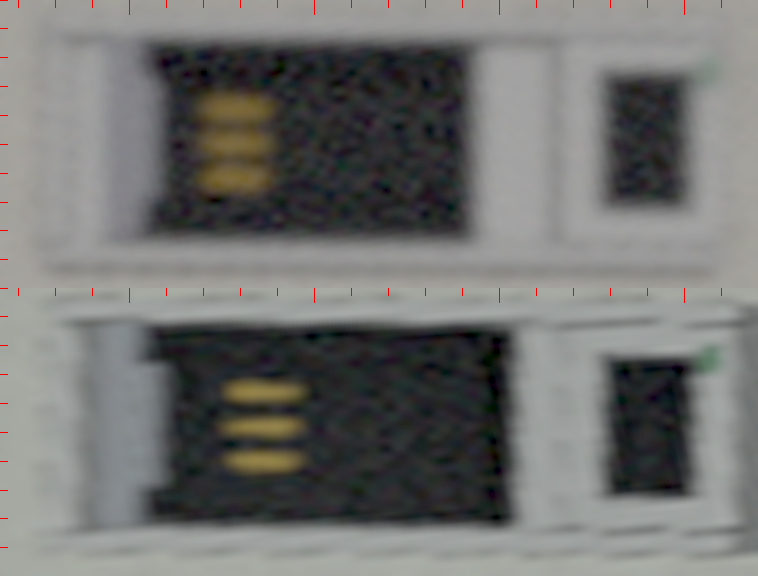

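The rectified views show this:
- **Lip:** its tab's free edge is near charger x = -41 mm (columns 160 top, 168 scene).
- **Corner notches:** near x = -45 mm.
- **Contacts:** at x ≈ -20 mm.

The insert offset is therefore roughly -4 mm, still to be felt for. The tongue points toward the robot. I'll move above the pack now.

>>> apply_moves(series=[[1,0,0,0,0,0,7.45],[1,0,0,0,0,0,7.45],[1,0,0,0,0,0,7.45],[1,0,0,0,0,0,7.45],[1,0,0,0,0,0,7.45],[1,0,0,0,0,0,7.45],[1,0.0083,-0.0383,0.0085,0,0,0],[1,0.0083,-0.0383,0.0085,0,0,0],[1,0.0083,-0.0383,0.0085,0,0,0],[1,0.0083,-0.0383,0.0085,0,0,0],[1,0.0083,-0.0383,0.0085,0,0,0],[1,0.0083,-0.0383,0.0085,0,0,0],[1,0.0083,-0.0383,0.0085,0,0,0],[1,0.0083,-0.0383,0.0085,0,0,0],[1,0.0083,-0.0383,0.0085,0,0,0],[1,0.0083,-0.0383,0.0085,0,0,0],[1,0.0083,-0.0383,0.0085,0,0,0],[1,0.0083,-0.0383,0.0085,0,0,0],[1,0,0,0,0,0,0]])

```text
clock: 2.0
tool_pos: [0.5181, -0.1495, 0.1193]
orientation: [-3.139, 0.002, -0.313]
contact_force: [0.4, -0.9, 0.1]
grip_width: 0.0869
grasp_force: 0.0
```

>>> apply_moves(series=[[1,-0.0005,0.0066,0.01,0,0,0.45],[1,0,0,0.016,0,0,0],[1,0,0,0.016,0,0,0],[1,0,0,0.016,0,0,0],[1,0,0,0.016,0,0,0],[1,0,0,0.016,0,0,0],[1,0,0,0.01,0,0,0],[1,0,0,0.006,0,0,0],[1,0,0,0,0,0,0],[1,0,0,0,0,0,0]])

```text
clock: 3.0
tool_pos: [0.5141, -0.1623, 0.015]
orientation: [3.141, -0.001, -0.33]
contact_force: [-0.0, 0.3, 0.4]
grip_width: 0.0871
grasp_force: 0.0
```

Run:
```python
from bench import state, optics
import cv2,numpy as np
s=state(); print(s["clock"],s["tool_pos"],s["orientation"],s["contact_force"])
o=[]
for n,(x0,y0,x1,y1) in dict(top=(305,215,375,285),scene=(185,150,255,220)).items():
    c=optics.grab_frame(n)["image"][y0:y1,x0:x1,::-1]; o.append(cv2.resize(c,None,fx=5.6,fy=5.6,interpolation=cv2.INTER_CUBIC))
cv2.imwrite("pics/g1.png",(255*(np.hstack(o)/255.)**.6).astype(np.uint8))
```

```text
3.0 [ 0.51413401 -0.16231175  0.01498754] [ 3.14146066e+00 -6.91986157e-04 -3.29689121e-01] [-0.03570022  0.25983571  0.38319631]
```

View pics/g1.png

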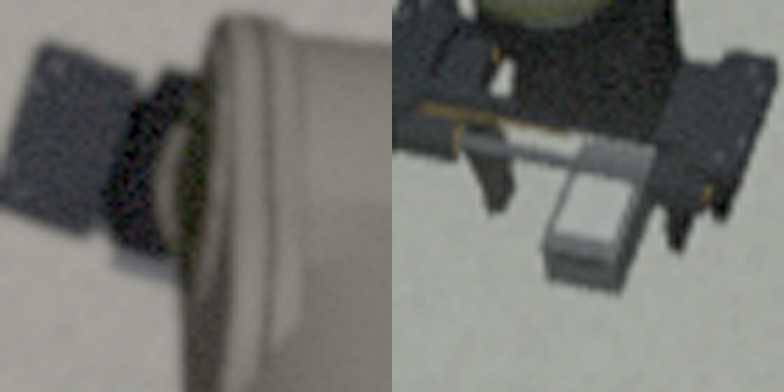

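The scene view shows the pack between the open fingers, off to one side. I overshot about 7 mm because the earlier reading lagged, so I'll correct, let it settle and close.

>>> apply_moves(series=[[1,-0.0008,-0.0068,0.0015,0,0,-0.5],[1,0,0,0,0,0,0],[1,0,0,0,0,0,0],[1,0,0,0,0,0,0]])

```text
clock: 3.5
tool_pos: [0.5154, -0.1552, 0.0131]
orientation: [3.141, -0.0, -0.32]
contact_force: [-0.4, -0.3, -0.3]
grip_width: 0.0871
grasp_force: 0.0
```

>>> apply_moves(series=[[0.4,0,0,0,0,0,0],[0,0,0,0,0,0,0],[0,0,0,0,0,0,0],[0,0,0,0,0,0,0],[0,0,0,0,0,0,0],[0,0,0,0,0,0,0],[0,0,0,0,0,0,0],[0,0,0,0,0,0,0]])

```text
clock: 4.3
tool_pos: [0.5153, -0.1553, 0.0131]
orientation: [3.141, -0.0, -0.321]
contact_force: [-0.3, -0.8, 0.0]
grip_width: 0.0397
grasp_force: 30.0
```

```bash
cat > m.py <<'E'
import numpy as np,sys
from scipy.spatial.transform import Rotation as Ro
from bench import state
C=np.array([.5993,.1335,0]); YAW=-.245
TIP=np.array([-.045,0,.0131])
def cur():
    s=state(); return np.array(s["tool_pos"]),Ro.from_euler("xyz",s["orientation"]),s
def report(C=C,YAW=YAW):
    p,R,s=cur(); Z=Ro.from_euler("z",YAW)
    d=Z.inv()*R; t=Z.inv().apply(p+R.apply(TIP)-C)
    x=d.apply([1,0,0]); print("t",s["clock"],"tip mm",(1000*t).round(2),"tilt",np.degrees(np.arctan2(x[2],x[0])).round(2),"yawerr",np.degrees(np.arctan2(x[1],x[0])).round(2),"roll",np.degrees(np.arcsin(d.apply([0,1,0])[2])).round(2),"Fch",Z.inv().apply(s["contact_force"]).round(2),"M",Z.inv().apply(s["moment"]).round(2),"grip",round(s["grip_width"],4),s["grasp_force"])
def goto(tip,tilt,C=C,YAW=YAW):
    p,R,s=cur(); Z=Ro.from_euler("z",YAW)
    Rt=Z*Ro.from_euler("y",-tilt,degrees=True)*Ro.from_euler("x",np.pi)
    pt=C+Z.apply(np.array(tip)/1000)-Rt.apply(TIP)
    print("shift in current tool mm",(1000*R.inv().apply(pt-p)).round(2),"in target tool",(1000*Rt.inv().apply(pt-p)).round(2),"turn deg",np.degrees((R.inv()*Rt).as_rotvec()).round(2),"tcp",pt.round(4))
E
python3 -c "
from m import *
report(); goto((-25,0,45),0); goto((-25,0,45),16)"
```

```text
t 4.3 tip mm [-5.6270e+01 -2.9713e+02 -5.0000e-02] tilt 0.0 yawerr -4.33 roll 0.01 Fch [-0.11 -0.83  0.02] M [-0.05  0.05 -0.04] grip 0.0397 30.000094771385193
shift in current tool mm [   8.62 -302.04  -45.09] in target tool [  31.4  -300.53  -45.05] turn deg [ 0.01 -0.   -4.33] tcp [0.6187 0.1286 0.0581]
shift in current tool mm [   3.28 -301.63  -56.98] in target tool [  40.73 -300.53  -47.56] turn deg [ 0.61 15.99 -4.3 ] tcp [0.6135 0.1299 0.07  ]
```

>>> apply_moves(series=[[0,0,0,-0.01,0,0,0],[0,0,0,-0.02,0,0,0],[0,0,0,-0.025,0,0,0],[0,0,0,-0.025,0,0,0],[0,0,0,0,0,0,-4.33],[0,0.003,-0.02,0,0,0,0],[0,0.003,-0.03,0,0,0,0],[0,0.003,-0.035,0,0,0,0],[0,0.003,-0.035,0,0,0,0],[0,0.003,-0.035,0,0,0,0],[0,0.003,-0.035,0,0,0,0],[0,0.003,-0.035,0,0,0,0],[0,0.003,-0.035,0,0,0,0],[0,0.003,-0.025,0,0,0,0],[0,0.0044,-0.0155,0,0,0,0],[0,0,0,0,0,5,0],[0,0,0,0,0,5,0],[0,0,0,0,0,6,0],[0,0,0,0,0,0,0],[0,0,0,0,0,0,0]])

```text
clock: 6.3
tool_pos: [0.6185, 0.1288, 0.0938]
orientation: [3.141, -0.278, -0.244]
contact_force: [0.3, 0.7, -2.4]
grip_width: 0.0398
grasp_force: 30.0
```

>>> apply_moves(series=[[0,0,0,0,0,0,0],[0,0,0,0,0,0,0]])

```text
clock: 6.5
tool_pos: [0.6197, 0.1282, 0.0934]
orientation: [-3.141, -0.279, -0.247]
contact_force: [-0.1, 0.0, -1.5]
grip_width: 0.0398
grasp_force: 30.0
```

```bash
python3 -c "
from m import *
report(); goto((-25,0,45),16); goto((-25,0,38),16)"
```

```text
t 6.5 tip mm [-18.61  -0.15  68.44] tilt 15.97 yawerr -0.09 roll -0.02 Fch [-0.12  0.   -1.51] M [0.04 0.5  0.01] grip 0.0398 29.9996817111969
shift in current tool mm [-12.6   -0.2   20.75] in target tool [-12.61  -0.22  20.75] turn deg [ 0.    0.03 -0.09] tcp [0.6135 0.1299 0.07  ]
shift in current tool mm [-14.53  -0.2   27.48] in target tool [-14.54  -0.22  27.47] turn deg [ 0.    0.03 -0.09] tcp [0.6135 0.1299 0.063 ]
```

>>> apply_moves(series=[[0,-0.007,0,0.013,0,0,-0.1],[0,-0.0075,0,0.0145,0,0,0],[0,0,0,0,0,0,0],[0,0,0,0,0,0,0],[0,0,0,0,0,0,0]])

```text
clock: 7.0
tool_pos: [0.6131, 0.1303, 0.0631]
orientation: [3.142, -0.28, -0.243]
contact_force: [-0.5, -0.0, -1.3]
grip_width: 0.04
grasp_force: 30.0
```

Run:
```python
from m import *
from h import *
from bench import optics
report()
o=[]
p,R,s=cur()
PT=[[-40,-20,0],[-40,20,0],[40,20,0],[40,-20,0],[40,20,34],[40,-20,34],[-30,-20,34],[-30,20,34]]
for n,(x0,y0,x1,y1) in dict(top=(195,165,265,255),scene=(295,165,365,255)).items():
    c=optics.grab_frame(n)["image"][:,:,::-1]; cv2.imwrite(f"pics/{n}2.png",c)
    k=5.6; c=cv2.resize(c[y0:y1,x0:x1],None,fx=k,fy=k,interpolation=cv2.INTER_CUBIC); c=(255*(c/255.)**.6).astype(np.uint8)
    W=np.array([p+R.apply(TIP+np.array([q[0]+40,-q[1],-q[2]])/1000) for q in PT])
    for q in proj(n,W): cv2.circle(c,tuple(int(v) for v in (q+.5-[x0,y0])*k),2,(0,0,255),-1)
    ch=np.array([[-74,44,21],[-74,-44,21],[112,-44,21],[112,44,21]])/1000
    for q in proj(n,world([*C[:2],YAW],ch)): cv2.circle(c,tuple(int(v) for v in (q+.5-[x0,y0])*k),2,(0,255,0),-1)
    o.append(c)
cv2.imwrite("pics/g2.png",np.hstack(o))
```

```text
t 7.0 tip mm [-25.5    0.2   38.09] tilt 16.04 yawerr 0.09 roll 0.0 Fch [-0.46 -0.12 -1.35] M [0.03 0.46 0.04] grip 0.04 29.99953866004944
```

View pics/g2.png

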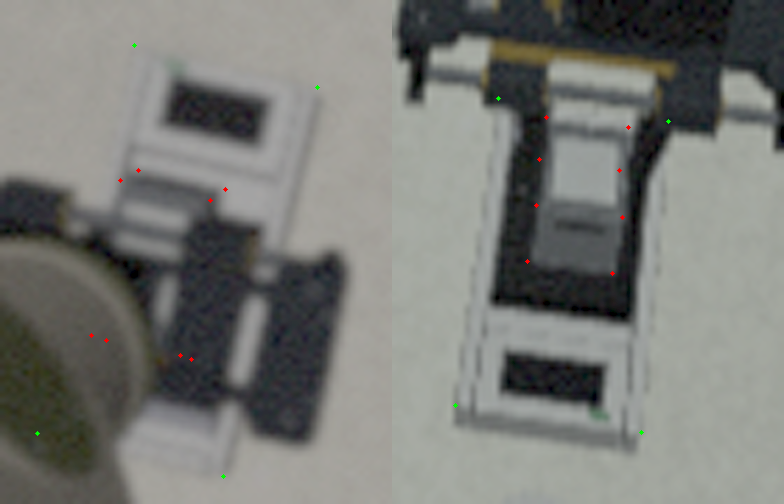

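The scene half shows the pack tail face at crop (533–615, 262–275), about 4 crop px to the right of prediction. The charger's far corners lie about 1.5 px left of prediction. The pack therefore seems about 2 mm to +y, and I'll measure that numerically from intensity profiles.

Run:
```python
from m import *
from h import *
from bench import optics
im=np.mean([cv2.cvtColor(optics.grab_frame("scene")["image"],7).astype(float) for _ in range(4)],0); np.save("s2.npy",im)
f0=cv2.imread("pics/scene0.png",0).astype(float)
p,R,s=cur()
# sample across-y profiles along true 3D lines, find edges by gradient; report y where edges occur
def prof(img,fn,ys):
    q=proj("scene",np.array([fn(y) for y in ys])).astype(np.float32)
    return cv2.remap(img.astype(np.float32),q[:,0].reshape(1,-1),q[:,1].reshape(1,-1),cv2.INTER_LINEAR)[0]
ys=np.arange(-60,61,.5)/1000
Z=Ro.from_euler("z",YAW)
def edges(v,k=5):
    g=np.gradient(cv2.GaussianBlur(v.reshape(1,-1),(0,0),1.5)[0]); i=[j for j in range(1,len(g)-1) if abs(g[j])>abs(g[j-1]) and abs(g[j])>=abs(g[j+1]) and abs(g[j])>2.0]
    return [(round(1000*ys[j],1),round(float(g[j]),1)) for j in i]
for z in(8,14,20,26,30):
    print("tail face z",z,edges(prof(im,lambda y:p+R.apply(TIP+np.array([.080,-y,-z/1000])),ys)))
for x,z,nm in((48,21,"recess"),(50,21,"recess"),(58,22,"white"),(80,22,"display"),(85,22,"disp"),(90,22,"disp"),(100,22,"deck")):
    print(nm,x,edges(prof(im,lambda y:C+Z.apply([x/1000,y,z/1000]),ys)))
for x in (-30,0,30): print("recess im0",x,edges(prof(f0,lambda y:C+Z.apply([x/1000,y,.021]),ys)))
```

```text
tail face z 8 [(np.float64(-45.5), -3.1), (np.float64(-35.0), -10.0), (np.float64(-19.0), 4.5), (np.float64(21.0), -4.7), (np.float64(33.5), 9.8), (np.float64(39.0), -2.3), (np.float64(42.0), 2.7)]
tail face z 14 [(np.float64(-35.5), -11.2), (np.float64(-19.5), 3.1), (np.float64(20.5), -3.4), (np.float64(33.0), 11.8), (np.float64(41.0), 2.0)]
tail face z 20 [(np.float64(-44.0), -2.8), (np.float64(-36.0), -10.7), (np.float64(-18.0), 3.9), (np.float64(21.5), -4.0), (np.float64(32.0), 13.4), (np.float64(37.0), -2.4), (np.float64(40.0), 3.8)]
tail face z 26 [(np.float64(-45.0), -4.2), (np.float64(-42.0), 2.5), (np.float64(-34.5), -9.5), (np.float64(-18.5), 4.6), (np.float64(21.0), -4.8), (np.float64(31.0), 13.7), (np.float64(39.0), 2.5)]
tail face z 30 [(np.float64(-45.0), -3.4), (np.float64(-42.0), 2.2), (np.float64(-35.0), -9.8), (np.float64(-19.0), 4.5), (np.float64(20.5), -4.8), (np.float64(30.5), 13.0)]
recess 48 [(np.float64(-44.5), -3.5), (np.float64(-36.0), -10.9), (np.float64(37.5), 10.4), (np.float64(46.0), 2.0)]
recess 50 [(np.float64(-44.5), -2.9), (np.float64(-36.0), -11.0),
[... 729 characters left out ...]
64(-34.0), 6.6), (np.float64(-25.5), -9.7), (np.float64(24.5), 12.2), (np.float64(35.0), -5.9), (np.float64(38.0), 5.6), (np.float64(46.0), 2.8)]
deck 100 [(np.float64(-38.5), -3.0), (np.float64(-35.5), 3.0), (np.float64(-25.0), -13.1), (np.float64(25.0), 10.9), (np.float64(33.5), -2.9), (np.float64(36.5), 2.6)]
recess im0 -30 [(np.float64(-45.0), -3.3), (np.float64(-42.0), 2.1), (np.float64(-34.0), -8.5), (np.float64(37.0), 11.9), (np.float64(43.0), -2.7), (np.float64(46.0), 3.3)]
recess im0 0 [(np.float64(-44.5), -3.8), (np.float64(-41.5), 2.2), (np.float64(-35.0), -8.7), (np.float64(36.5), 12.2), (np.float64(45.5), 2.6)]
recess im0 30 [(np.float64(-35.0), -10.5), (np.float64(36.0), 11.8)]
```

```bash
sed -i 's/^C=.*/C=np.array([.5992,.1331,0]); YAW=-.249/' m.py; python3 -c "
from m import *
report(); goto((-30,0,18),16)"
```

```text
t 7.3 tip mm [-25.79   0.35  37.96] tilt 16.03 yawerr 0.33 roll 0.02 Fch [-0.62 -0.41 -0.89] M [ 0.02  0.46 -0.  ] grip 0.0399 29.99963343143463
shift in current tool mm [-9.55  0.55 18.05] in target tool [-9.54  0.59 18.05] turn deg [-0.07 -0.03  0.32] tcp [0.6085 0.1307 0.043 ]
```

>>> apply_moves(series=[[0,-0.0045,0.0005,0.004,0,0,0.3],[0,-0.005,0,0.005,0,0,0],[0,0,0,0.005,0,0,0],[0,0,0,0.004,0,0,0],[0,0,0,0,0,0,0],[0,0,0,0,0,0,0],[0,0,0,0,0,0,0]])

```text
clock: 8.0
tool_pos: [0.6086, 0.1308, 0.0429]
orientation: [-3.14, -0.28, -0.249]
contact_force: [0.1, -0.0, -1.8]
grip_width: 0.0397
grasp_force: 30.0
```

```bash
python3 -c "
from m import *
report(); goto((-30,0,12),16)"
```

```text
t 8.0 tip mm [-30.01   0.11  17.89] tilt 16.02 yawerr 0.02 roll -0.06 Fch [ 0.11  0.   -1.8 ] M [ 0.13  0.47 -0.02] grip 0.0397 29.999541342258453
shift in current tool mm [-1.61  0.12  5.68] in target tool [-1.61  0.11  5.68] turn deg [-0.07 -0.02  0.02] tcp [0.6085 0.1307 0.037 ]
```

>>> apply_moves(series=[[0,-0.00028,0,0.00096,0,0,0],[0,-0.00028,0,0.00096,0,0,0],[0,-0.00028,0,0.00096,0,0,0],[0,-0.00028,0,0.00096,0,0,0],[0,0,0,0,0,0,0],[0,0,0,0,0,0,0]])

```text
clock: 8.6
tool_pos: [0.6084, 0.1308, 0.0387]
orientation: [-3.141, -0.279, -0.249]
contact_force: [-0.9, -0.5, -1.9]
grip_width: 0.0397
grasp_force: 30.0
```

```bash
python3 -c "
from m import *
report()"
```

```text
t 8.6 tip mm [-3.021e+01  2.000e-02  1.367e+01] tilt 16.0 yawerr 0.03 roll -0.05 Fch [-0.74 -0.72 -1.88] M [0.06 0.5  0.02] grip 0.0397 29.9996218085289
```

>>> apply_moves(series=[[0,-0.00014,0,0.00048,0,0,0],[0,-0.00014,0,0.00048,0,0,0],[0,0,0,0,0,0,0],[0,0,0,0,0,0,0]])

```text
clock: 9.0
tool_pos: [0.6084, 0.1308, 0.0377]
orientation: [-3.141, -0.279, -0.249]
contact_force: [0.7, -0.3, -1.2]
grip_width: 0.0397
grasp_force: 30.0
```

>>> apply_moves(series=[[0,-0.00014,0,0.00048,0,0,0],[0,0,0,0,0,0,0],[0,0,0,0,0,0,0]])

```text
clock: 9.3
tool_pos: [0.6083, 0.1308, 0.0372]
orientation: [-3.141, -0.279, -0.249]
contact_force: [0.2, -0.7, -2.5]
grip_width: 0.0399
grasp_force: 30.0
```

```bash
python3 -c "
from m import *
report()"
```

```text
t 9.3 tip mm [-3.023e+01  2.000e-02  1.217e+01] tilt 16.0 yawerr 0.03 roll -0.05 Fch [ 0.38 -0.62 -2.49] M [0.07 0.45 0.03] grip 0.0399 29.99985247850418
```

>>> apply_moves(series=[[0,-0.00014,0,0.00048,0,0,0],[0,0,0,0,0,0,0],[0,0,0,0,0,0,0]])

```text
clock: 9.6
tool_pos: [0.6084, 0.1308, 0.0367]
orientation: [-3.141, -0.279, -0.248]
contact_force: [0.9, -0.2, -1.4]
grip_width: 0.0397
grasp_force: 30.0
```

>>> apply_moves(series=[[0,-0.00014,0,0.00048,0,0,0],[0,0,0,0,0,0,0],[0,0,0,0,0,0,0]])

```text
clock: 9.9
tool_pos: [0.6085, 0.1308, 0.0365]
orientation: [-3.141, -0.28, -0.249]
contact_force: [-0.4, -1.8, 2.5]
grip_width: 0.0395
grasp_force: 30.0
```

```bash
python3 -c "
from m import *
report()"
```

```text
t 9.9 tip mm [-30.02   0.1   11.47] tilt 16.03 yawerr 0.02 roll -0.06 Fch [ 0.   -1.81  2.52] M [-0.1   0.54 -0.05] grip 0.0395 30.000605285167694
```

>>> apply_moves(series=[[0,0.0002,0,-0.00072,0,0,0],[0,-0.00096,0,-0.00028,0,0,0],[0,-0.00096,0,-0.00028,0,0,0],[0,-0.00096,0,-0.00028,0,0,0],[0,-0.00096,0,-0.00028,0,0,0],[0,-0.00096,0,-0.00028,0,0,0],[0,-0.00096,0,-0.00028,0,0,0],[0,0,0,0,0,0,0],[0,0,0,0,0,0,0]])

```text
clock: 10.8
tool_pos: [0.6025, 0.1323, 0.037]
orientation: [-3.141, -0.279, -0.248]
contact_force: [-0.4, 0.1, -2.2]
grip_width: 0.0398
grasp_force: 30.0
```

```bash
python3 -c "
from m import *
report()"
```

```text
t 10.8 tip mm [-36.24   0.04  11.98] tilt 16.0 yawerr 0.03 roll -0.05 Fch [-0.38 -0.   -2.18] M [ 0.01  0.43 -0.01] grip 0.0398 29.99972105026245
```

>>> apply_moves(series=[[0,-0.00048,0,-0.00014,0,0,0],[0,-0.00048,0,-0.00014,0,0,0],[0,-0.00048,0,-0.00014,0,0,0],[0,0,0,0,0,0,0],[0,0,0,0,0,0,0]])

```text
clock: 11.3
tool_pos: [0.6011, 0.1327, 0.037]
orientation: [-3.141, -0.279, -0.248]
contact_force: [1.3, 0.3, -2.1]
grip_width: 0.0398
grasp_force: 30.0
```

>>> apply_moves(series=[[0,-0.00048,0,-0.00014,0,0,0],[0,-0.00048,0,-0.00014,0,0,0],[0,0,0,0,0,0,0],[0,0,0,0,0,0,0]])

```text
clock: 11.7
tool_pos: [0.6001, 0.1329, 0.037]
orientation: [-3.141, -0.279, -0.249]
contact_force: [1.0, 0.3, -1.7]
grip_width: 0.0397
grasp_force: 30.0
```

>>> apply_moves(series=[[0,-0.00048,0,-0.00014,0,0,0],[0,-0.00048,0,-0.00014,0,0,0],[0,0,0,0,0,0,0],[0,0,0,0,0,0,0]])

```text
clock: 12.1
tool_pos: [0.5991, 0.1331, 0.037]
orientation: [-3.141, -0.279, -0.249]
contact_force: [-1.0, -0.7, -2.3]
grip_width: 0.0397
grasp_force: 30.0
```

```bash
python3 -c "
from m import *
report()"
```

```text
t 12.1 tip mm [-3.973e+01  2.000e-02  1.199e+01] tilt 16.0 yawerr 0.03 roll -0.05 Fch [-0.84 -0.92 -2.34] M [ 0.07  0.48 -0.03] grip 0.0397 29.999913275241852
```

>>> apply_moves(series=[[0,-0.00048,0,-0.00014,0,0,0],[0,-0.00048,0,-0.00014,0,0,0],[0,0,0,0,0,0,0],[0,0,0,0,0,0,0]])

```text
clock: 12.5
tool_pos: [0.5981, 0.1334, 0.037]
orientation: [-3.141, -0.279, -0.249]
contact_force: [-0.2, -0.5, -1.6]
grip_width: 0.0399
grasp_force: 30.0
```

>>> apply_moves(series=[[0,-0.00048,0,-0.00014,0,0,0],[0,-0.00034,0,-0.0001,0,0,0],[0,0,0,0,0,0,0],[0,0,0,0,0,0,0]])

```text
clock: 12.9
tool_pos: [0.5973, 0.1336, 0.037]
orientation: [-3.141, -0.279, -0.248]
contact_force: [0.5, 0.3, -1.1]
grip_width: 0.0397
grasp_force: 30.0
```

>>> apply_moves(series=[[0,-0.00048,0,-0.00014,0,0,0],[0,-0.00034,0,-0.0001,0,0,0],[0,0,0,0,0,0,0],[0,0,0,0,0,0,0]])

```text
clock: 13.3
tool_pos: [0.5965, 0.1339, 0.037]
orientation: [-3.141, -0.279, -0.248]
contact_force: [1.3, 1.1, -1.5]
grip_width: 0.0402
grasp_force: 30.0
```

>>> apply_moves(series=[[0,-0.00048,0,-0.00014,0,0,0],[0,0,0,0,0,0,0],[0,0,0,0,0,0,0]])

```text
clock: 13.6
tool_pos: [0.596, 0.1339, 0.037]
orientation: [-3.141, -0.279, -0.249]
contact_force: [-0.3, -0.1, -1.5]
grip_width: 0.0398
grasp_force: 30.0
```

>>> apply_moves(series=[[0,-0.00048,0,-0.00014,0,0,0],[0,0,0,0,0,0,0],[0,0,0,0,0,0,0]])

```text
clock: 13.9
tool_pos: [0.5955, 0.1341, 0.037]
orientation: [-3.141, -0.279, -0.248]
contact_force: [0.5, -0.5, -1.9]
grip_width: 0.0397
grasp_force: 30.0
```

>>> apply_moves(series=[[0,-0.00048,0,-0.00014,0,0,0],[0,-0.00029,0,-8e-05,0,0,0],[0,0,0,0,0,0,0],[0,0,0,0,0,0,0]])

```text
clock: 14.3
tool_pos: [0.5948, 0.1343, 0.037]
orientation: [-3.141, -0.279, -0.249]
contact_force: [0.4, 0.4, -2.0]
grip_width: 0.0399
grasp_force: 30.0
```

>>> apply_moves(series=[[0,-0.00048,0,-0.00014,0,0,0],[0,-0.00029,0,-8e-05,0,0,0],[0,0,0,0,0,0,0],[0,0,0,0,0,0,0]])

```text
clock: 14.7
tool_pos: [0.594, 0.1344, 0.037]
orientation: [-3.141, -0.279, -0.249]
contact_force: [-0.1, 0.2, -1.8]
grip_width: 0.0401
grasp_force: 30.0
```

```bash
python3 -c "
from m import *
report()"
```

```text
t 14.7 tip mm [-4.504e+01 -1.000e-02  1.200e+01] tilt 16.0 yawerr 0.03 roll -0.05 Fch [-0.16  0.18 -1.83] M [0.01 0.42 0.04] grip 0.0401 29.999728202819824
```

>>> apply_moves(series=[[0,-0.00048,0,-0.00014,0,0,0],[0,-0.00029,0,-8e-05,0,0,0],[0,0,0,0,0,0,0],[0,0,0,0,0,0,0]])

```text
clock: 15.1
tool_pos: [0.5932, 0.1347, 0.037]
orientation: [-3.141, -0.279, -0.248]
contact_force: [0.0, 0.6, -1.6]
grip_width: 0.0398
grasp_force: 30.0
```

>>> apply_moves(series=[[0,-0.00048,0,-0.00014,0,0,0],[0,-0.00029,0,-8e-05,0,0,0],[0,0,0,0,0,0,0],[0,0,0,0,0,0,0]])

```text
clock: 15.5
tool_pos: [0.5926, 0.1348, 0.0371]
orientation: [-3.141, -0.28, -0.249]
contact_force: [1.5, -0.6, -2.0]
grip_width: 0.04
grasp_force: 30.0
```

>>> apply_moves(series=[[0,-0.00038,0,-0.00011,0,0,0],[0,0,0,0,0,0,0],[0,0,0,0,0,0,0]])

```text
clock: 15.8
tool_pos: [0.5924, 0.1348, 0.0372]
orientation: [-3.14, -0.28, -0.249]
contact_force: [2.3, -0.7, -3.4]
grip_width: 0.0398
grasp_force: 30.0
```

```bash
python3 -c "
from m import *
report()"
```

```text
t 15.8 tip mm [-4.661e+01  2.000e-02  1.215e+01] tilt 16.04 yawerr 0.01 roll -0.07 Fch [ 2.36 -0.13 -3.38] M [ 0.05 -0.45 -0.01] grip 0.0398 29.999324083328247
```

>>> apply_moves(series=[[0,0.00029,0,8e-05,0,0,0],[0,0.00014,0,-0.00048,0,0,0],[0,0.00014,0,-0.00048,0,0,0],[0,0,0,0,0,0,0],[0,0,0,0,0,0,0]])

```text
clock: 16.3
tool_pos: [0.5924, 0.1348, 0.0381]
orientation: [-3.141, -0.279, -0.249]
contact_force: [4.1, -1.2, -2.3]
grip_width: 0.0398
grasp_force: 30.0
```

```bash
python3 -c "
from m import *
report()"
```

```text
t 16.3 tip mm [-46.6   -0.05  13.05] tilt 16.01 yawerr 0.02 roll -0.05 Fch [ 4.31 -0.14 -2.31] M [ 0.   -0.52 -0.03] grip 0.0398 29.99918818473816
```

>>> apply_moves(series=[[0,0,0,0,0,0,0],[0,0,0,0,0,0,0]])

```text
clock: 16.5
tool_pos: [0.5924, 0.1348, 0.038]
orientation: [-3.141, -0.279, -0.249]
contact_force: [4.4, -0.8, -3.1]
grip_width: 0.0396
grasp_force: 30.0
```

Run:
```python
from m import *
from h import *
from bench import optics
report()
im=np.mean([cv2.cvtColor(optics.grab_frame("scene")["image"],7).astype(float) for _ in range(4)],0)
report()
p,R,s=cur()
k=10;x0,y0,w,h=300,165,62,58
c=cv2.resize(im[y0:y0+h,x0:x0+w],None,fx=k,fy=k,interpolation=cv2.INTER_CUBIC); c=(255*(np.clip(c,0,255)/255.)**.6).astype(np.uint8); c=cv2.cvtColor(c,8)
PT=[[40,20,0],[40,-20,0],[40,20,34],[40,-20,34],[-30,-20,34],[-30,20,34]]
for q in proj("scene",np.array([p+R.apply(TIP+np.array([q[0]+40,-q[1],-q[2]])/1000) for q in PT])): cv2.circle(c,tuple(int(v) for v in (q+.5-[x0,y0])*k),3,(0,0,255),-1)
cv2.imwrite("pics/g3.png",c)
```

```text
t 16.5 tip mm [-4.663e+01 -4.000e-02  1.302e+01] tilt 16.01 yawerr 0.03 roll -0.05 Fch [ 4.46  0.35 -3.06] M [ 0.   -0.56 -0.02] grip 0.0396 29.99922215938568
t 16.7 tip mm [-46.64  -0.05  13.03] tilt 16.01 yawerr 0.02 roll -0.05 Fch [ 4.37  0.05 -3.09] M [-0.01 -0.65  0.02] grip 0.0398 29.999241828918457
```

View pics/g3.png

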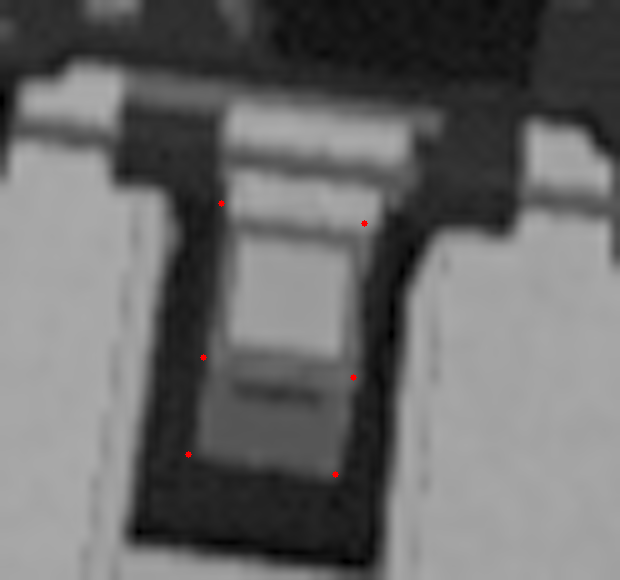

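The picture shows the pack tail in the pocket, with its bottom edge near (198,462)–(342,478), slightly to +x of prediction. The pack probably sits about 2 mm to +x in the hand. I'll back off slightly and raise to test whether the tongue is under the lip.

>>> apply_moves(series=[[0,0.00048,0,0.00014,0,0,0],[0,0,0,0,0,0,0],[0,0,0,0,0,0,0]])

```text
clock: 17.0
tool_pos: [0.5926, 0.1348, 0.0379]
orientation: [-3.141, -0.279, -0.248]
contact_force: [2.5, -0.6, -3.0]
grip_width: 0.0397
grasp_force: 30.0
```

```bash
python3 -c "
from m import *
report()"
```

```text
t 17.0 tip mm [-4.649e+01  1.000e-02  1.293e+01] tilt 15.98 yawerr 0.04 roll -0.04 Fch [ 2.57  0.04 -3.  ] M [-0.11 -0.06 -0.01] grip 0.0397 29.999936521053314
```

>>> apply_moves(series=[[0,0.00012,0,-0.00038,0,0,0],[0,0,0,0,0,0,0],[0,0,0,0,0,0,0]])

```text
clock: 17.3
tool_pos: [0.5925, 0.1348, 0.0381]
orientation: [-3.141, -0.279, -0.248]
contact_force: [1.9, -0.4, -4.7]
grip_width: 0.0393
grasp_force: 30.0
```

```bash
python3 -c "
from m import *
report()"
```

```text
t 17.3 tip mm [-46.54  -0.05  13.13] tilt 15.97 yawerr 0.03 roll -0.04 Fch [ 1.92  0.03 -4.68] M [ 0.01 -0.04 -0.01] grip 0.0393 29.99904066324234
```

The tongue is under the lip, since the lip now presses down as the pack is raised. I'll lower back near the floor and re-feel the wall.

>>> apply_moves(series=[[0,-0.00014,0,0.00048,0,0,0],[0,-0.00014,0,0.00048,0,0,0],[0,-0.00014,0,0.00048,0,0,0],[0,0,0,0,0,0,0],[0,0,0,0,0,0,0]])

```text
clock: 17.8
tool_pos: [0.5928, 0.1349, 0.0369]
orientation: [-3.141, -0.279, -0.248]
contact_force: [-0.0, 0.4, -1.8]
grip_width: 0.0395
grasp_force: 30.0
```

```bash
python3 -c "
from m import *
report()"
```

```text
t 17.8 tip mm [-46.33   0.17  11.9 ] tilt 16.0 yawerr 0.03 roll -0.06 Fch [-0.14  0.39 -1.77] M [ 0.08  0.41 -0.02] grip 0.0395 29.999491274356842
```

>>> apply_moves(series=[[0,-0.00029,0,-8e-05,0,0,0],[0,0,0,0,0,0,0],[0,0,0,0,0,0,0]])

```text
clock: 18.1
tool_pos: [0.5926, 0.1349, 0.037]
orientation: [-3.14, -0.279, -0.249]
contact_force: [1.1, 0.2, -2.6]
grip_width: 0.0398
grasp_force: 30.0
```

```bash
python3 -c "
from m import *
report()"
```

```text
t 18.1 tip mm [-46.43   0.11  11.96] tilt 16.01 yawerr 0.02 roll -0.06 Fch [ 1.06  0.47 -2.63] M [ 0.19  0.17 -0.02] grip 0.0398 29.999680817127228
```

```bash
sed -i 's/^TIP=.*/TIP=np.array([-.0432,0,.0131])/' m.py
python3 - <<'E'
from m import *
report()
seq=[(16,-44.85,12.42),(14,-44.6,12.35),(12,-44.8,12.3),(10,-45.0,12.3),(8,-45.2,12.3),(6,-45.35,12.3),(4,-45.5,12.3),(2,-45.55,12.2),(0,-45.6,12.15)]
P=[]
for t,x,z in seq:
    R=Ro.from_euler("y",-t,degrees=True)*Ro.from_euler("x",np.pi); P.append((np.array([x,0,z])/1000-R.apply(TIP),R))
for (p,R),(q,S) in zip(P,P[1:]): print((1000*R.inv().apply(q-p)).round(2),np.degrees((R.inv()*S).as_rotvec()).round(2),(1000*S.inv().apply(q-p)).round(2))
E
```

```text
t 18.1 tip mm [-44.7    0.11  12.45] tilt 16.01 yawerr 0.02 roll -0.06 Fch [ 1.06  0.47 -2.63] M [ 0.19  0.17 -0.02] grip 0.0398 29.999680817127228
[ 0.65 -0.    1.65] [-0. -2. -0.] [ 0.71 -0.    1.63]
[ 0.22 -0.    1.52] [ 0. -2. -0.] [ 0.28 -0.    1.51]
[ 0.24 -0.    1.47] [ 0. -2. -0.] [ 0.29 -0.    1.46]
[ 0.23 -0.    1.48] [ 0. -2. -0.] [ 0.29 -0.    1.47]
[ 0.28 -0.    1.49] [ 0. -2. -0.] [ 0.33 -0.    1.48]
[ 0.28 -0.    1.5 ] [ 0. -2. -0.] [ 0.33 -0.    1.49]
[ 0.37 -0.    1.61] [ 0. -2. -0.] [ 0.43 -0.    1.6 ]
[ 0.38 -0.    1.56] [ 0. -2. -0.] [ 0.43 -0.    1.55]
```

>>> apply_moves(series=[[0,0.00065,0,0.00165,0,-2,0],[0,0.00022,0,0.00152,0,-2,0],[0,0.00024,0,0.00147,0,-2,0],[0,0,0,0,0,0,0],[0,0,0,0,0,0,0]])

```text
clock: 18.6
tool_pos: [0.5947, 0.1342, 0.0325]
orientation: [-3.141, -0.175, -0.249]
contact_force: [-0.4, -0.4, -0.9]
grip_width: 0.0398
grasp_force: 30.0
```

```bash
python3 -c "
from m import *
report()"
```

```text
t 18.6 tip mm [-44.92  -0.09  12.11] tilt 10.04 yawerr 0.01 roll -0.05 Fch [-0.31 -0.48 -0.88] M [0.04 0.23 0.04] grip 0.0398 29.999881088733673
```

>>> apply_moves(series=[[0,0.0002,0,0.0014,0,-2,0],[0,0.00025,0,0.00145,0,-2,0],[0,0,0,0,0,0,0],[0,0,0,0,0,0,0]])

```text
clock: 19.0
tool_pos: [0.5952, 0.1342, 0.0298]
orientation: [-3.141, -0.106, -0.248]
contact_force: [2.2, -0.4, -1.5]
grip_width: 0.0398
grasp_force: 30.0
```

```bash
python3 -c "
from m import *
report()"
```

```text
t 19.0 tip mm [-45.68   0.05  12.17] tilt 6.06 yawerr 0.05 roll -0.04 Fch [ 2.21  0.11 -1.49] M [-0.2  -0.29 -0.01] grip 0.0398 29.999963343143463
```

>>> apply_moves(series=[[0,0.0006,0,0.00145,0,-2,0],[0,0.0004,0,0.0015,0,-2,0],[0,0,0,0,0,0,0],[0,0,0,0,0,0,0]])

```text
clock: 19.4
tool_pos: [0.5964, 0.134, 0.0269]
orientation: [-3.141, -0.036, -0.248]
contact_force: [-0.6, -0.8, -1.8]
grip_width: 0.0397
grasp_force: 30.0
```

```bash
python3 -c "
from m import *
report()"
```

```text
t 19.4 tip mm [-45.63   0.16  12.28] tilt 2.06 yawerr 0.06 roll -0.04 Fch [-0.35 -0.89 -1.84] M [-0.01  0.08 -0.02] grip 0.0397 29.999738037586212
```

>>> apply_moves(series=[[0,0.0002,0,0.0008,0,-1,0],[0,0.0002,0,0.0008,0,-1,0],[0,0,0,0,0,0,0],[0,0,0,0,0,0,0]])

```text
clock: 19.8
tool_pos: [0.5972, 0.1336, 0.0254]
orientation: [-3.141, -0.0, -0.249]
contact_force: [-0.2, 0.4, -1.3]
grip_width: 0.0401
grasp_force: 30.0
```

```bash
python3 -c "
from m import *
report()"
```

```text
t 19.8 tip mm [-4.524e+01  2.000e-02  1.227e+01] tilt 0.0 yawerr 0.03 roll -0.06 Fch [-0.26  0.35 -1.32] M [ 0.07  0.11 -0.02] grip 0.0401 29.999701380729675
```

>>> apply_moves(series=[[0,0,0,0.0002,0,0,0],[0,0,0,0.0002,0,0,0],[0,0,0,0,0,0,0],[0,0,0,0,0,0,0]])

```text
clock: 20.2
tool_pos: [0.5971, 0.1337, 0.0251]
orientation: [-3.141, -0.0, -0.248]
contact_force: [-0.2, 0.6, -1.6]
grip_width: 0.0397
grasp_force: 30.0
```

```bash
python3 -c "
from m import *
report()"
```

```text
t 20.2 tip mm [-4.536e+01  4.000e-02  1.201e+01] tilt 0.01 yawerr 0.04 roll -0.05 Fch [-0.3   0.51 -1.56] M [ 0.05  0.07 -0.  ] grip 0.0397 29.999655783176422
```

>>> apply_moves(series=[[0,0,0,0.0002,0,0,0],[0,0,0,0,0,0,0],[0,0,0,0,0,0,0]])

```text
clock: 20.5
tool_pos: [0.5972, 0.1337, 0.0251]
orientation: [-3.141, -0.0, -0.248]
contact_force: [-1.7, -0.3, 1.8]
grip_width: 0.0395
grasp_force: 30.0
```

```bash
python3 -c "
from m import *
report()"
```

```text
t 20.5 tip mm [-45.28   0.05  11.99] tilt 0.01 yawerr 0.04 roll -0.05 Fch [-1.63 -0.68  1.75] M [-0.19  0.42  0.03] grip 0.0395 30.000255703926086
```

>>> apply_moves(series=[[0.5,0,0,0,0,0,0],[0.6,0,0,0,0,0,0],[0.7,0,0,0,0,0,0],[0.7,0,0,0,0,0,0],[0.7,0,0,0,0,0,0],[0.7,0,0,-0.01,0,0,0],[0.7,0,0,-0.03,0,0,0],[0.7,0,0,-0.04,0,0,0],[0.7,0,0,-0.04,0,0,0],[0.7,0,0.04,-0.02,0,0,0],[0.7,0,0.05,0,0,0,0],[0.7,0,0.05,0,0,0,0],[0.7,0,0.05,0,0,0,0],[0.7,0,0.05,0,0,0,0],[0.7,0,0.03,0,0,0,0],[0.7,0,0,0,0,0,0],[0.7,0,0,0,0,0,0]])

```text
clock: 22.2
tool_pos: [0.5309, -0.1283, 0.1654]
orientation: [-3.14, -0.001, -0.249]
contact_force: [0.6, 0.7, 0.3]
grip_width: 0.061
grasp_force: 0.0
```

Run:
```python
from m import *
from h import *
from bench import optics
o=[]
Z=Ro.from_euler("z",YAW)
PT=np.array([[-40,-20,6],[-40,20,6],[40,20,34],[40,-20,34],[-30,-20,34],[-30,20,34]])+[-5.3,0,12]
for n,(x0,y0,x1,y1) in dict(top=(195,165,260,255),scene=(295,165,360,255)).items():
    f=optics.grab_frame(n)["image"][:,:,::-1]; cv2.imwrite(f"pics/{n}9.png",f)
    k=6; c=cv2.resize(f[y0:y1,x0:x1],None,fx=k,fy=k,interpolation=cv2.INTER_CUBIC); c=(255*(c/255.)**.6).astype(np.uint8)
    for q in proj(n,C+Z.apply(PT/1000)): cv2.circle(c,tuple(int(v) for v in (q+.5-[x0,y0])*k),2,(0,0,255),-1)
    o.append(c)
cv2.imwrite("pics/g4.png",np.hstack(o))
s=state(); print(s["clock"],s["tool_pos"],s["contact_force"])
```

```text
22.3 [ 0.53128258 -0.12659723  0.16511372] [-0.38221102 -0.12135822 -0.00075204]
```

View pics/g4.png

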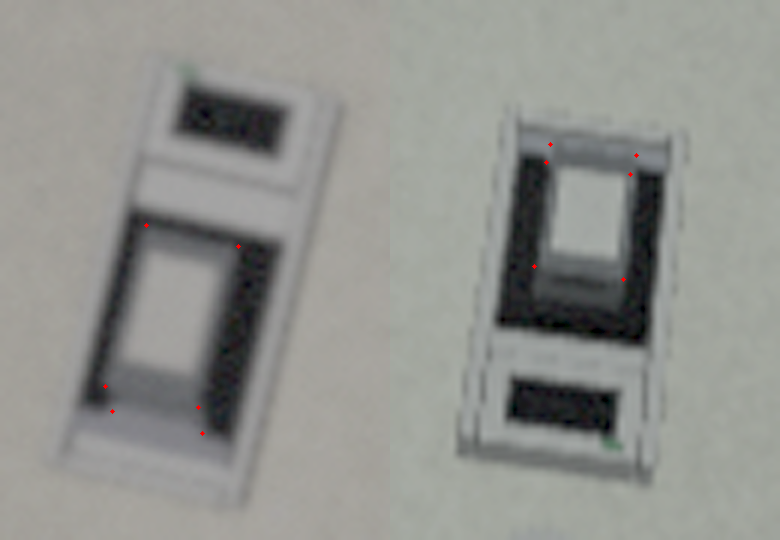

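The final pictures show the pack flat in the pocket, matching the predicted corners. Its tongue is hidden under the lip, and floor contact came at z = 12.0 mm with no tilt. The gripper is clear, so I'm handing in.

```bash
python3 -c "
from bench import order
print(order.sign_off())"
```

```text
the job is handed in; nothing more can be done
None
```

The pack is seated flat in the charger pocket with its tongue under the lip. I released it, moved the gripper clear and handed the job in at about 22 s. Flatness rests on feeling the floor at the expected height, not on a separate press on the tail.

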